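# Gauge a TV leg socket and show the rod tip to the microscope

## Robot

A 6-joint arm with a two-finger parallel gripper is mounted at the origin on the work surface. World frame = base frame: x ahead of the robot, y to its left, z up, the work surface at z = 0. Lengths are in m, angles in rad, forces in N, time in s.
With the tool pointing down it reaches from about 0.425 to 0.95 m from the base axis. Payload 3.5 kg.
Tool frame: the origin (TCP) lies midway between the tips of the shut fingers; the grasp point (between the pads) lies ctrl.grasp_offset behind it (ctrl.grasp_offset is the distance from the TCP to the grasp point, in m); x points along the fingers, y is the direction in which the jaws open and shut, and the axes are right-handed (so a half turn about x gives the same grasp; the last joint's range is limited). The gripper opens to 85 mm and grips with 20 to 120 N. Pads are 22 mm wide; open, the fingers measure 114 mm over their backs; the gripper's body (76 mm by 85 mm) begins 54 mm behind the grasp point. The pads swing forward as they close: fully open they stand 13 mm farther back than shut.
Start: joints at [-1.276, 0.286, 1.577, -0, 1.279, -0.15], TCP at [0.29, -0.609, 0.231] pointing down, gripper open.
Joint ranges: [-2.77, 2.77], [-0.9, 2.22], [0.21, 2.48], [-1.53, 4.67], [0.24, 2.81], [-2.84, 2.84]. Speed limits (rad/s): [2.79, 2.79, 3.14, 3.14, 3.14, 3.14].

## Interface

Orientations are given as a unit quaternion [x, y, z, w].
In Python, from plant import readout, read_camera, sign_off, ctrl gives the robot as it stands.
- The arm moves only by the tool drive_tool, never from a script. Its argument "steps" is a list of rows, each a list of 5 numbers: the shift along the tool's x, y, z in cm, then the turn about the tool's x in degrees, then the opening, from 0 (shut) to 1 (fully open). A call has 1 to 10 rows; each row shifts and turns the commanded pose from where the row before left it, along the tool's axes as they then stand; what a row does not reach is not made up. A row lasts 1/10 s, in which the tool goes at most 50 mm and 8.59 degrees, less where a joint would pass 70% of its speed; a pose out of reach is approached as far as the arm can. A call is refused whole if a number of a shift passes 5 or a number of a turn 8.59, either way. A call with a gripper value outside its range is refused whole. The fingers move at their own pace and stop on an object; "force" is the grip in N (left out, the last holds). Time passes only in rows, so rows that do not move let the fingers close. It gives the time, the measured TCP pose, the force and the opening at its end, in the units of the state.
- readout.get_state(): the state, without advancing time (a new reading comes with each control period).
- read_camera(name): name is "scene" or "top" or "wrist"; returns a dict with "frame" (400x640x3 uint8, red, green, blue), "vertical_fov" (degrees; the focal length in pixels is half the picture's height over the tangent of half this angle, whatever the lens; pixels are square), "cx", "cy" (the principal point, pixels), "eye" and "orientation" of the camera in the world. Camera axes: x right, y up, looking along -z (the intrinsics and any distortion apply to the point x, -y, -z); pixel columns grow to the right and rows downward; lengths in m; the calibration is good to about 2 mm. A picture is of the moment at which its call begins. There is no depth.
- sign_off(): hands the job in, once; it reports no verdict.
The state is a dict: "time": time; "qpos": joint angles; "dq": joint speeds; "joint_efforts": joint torques, N m; "eef_pos": TCP position; "tcp_rot": TCP orientation; "contact_force": force on the tool from outside, world axes, zero at the start; "wrist_torque": the same for the moment, N m; "opening": opening from 0.0 (shut) to 1.0 (fully open).
Only numpy, scipy, OpenCV 4.12 (cv2) and the standard library are available. Lean on these libraries where they do the work, as an engineer would, in place of code of your own. Each camera call takes 0.05 s, during which the arm holds its last target. There are 200 camera calls.

## Task

Check the inclined leg socket on the opened television chassis: take the gauge rod from its wooden cradle by the black handle, push its thin end into the steel guide tube until the collar stops against the tube's mouth, rest there about half a second, and draw it right out again. Then present it for reading: bring the tip straight under the microscope's lens, about 6 cm below it, with the rod held level, and finish still holding it there, steady in the gripper. Do not bump the microscope or disturb the screwdriver, the solder spool and the parts tin.

Things in the scene. Friction and masses are not known exactly. Their poses are not given: they have to be found in the camera images.
- rod_grip (a point): Centre of the gauge rod's black handle, where to grip. Handle 18 x 18 mm square, 90 mm long; in front of it the collar, then the thin pin. At the start the rod lies level, 62 mm above the bench; x points along the rod to the tip, z up. The handle is clear at its sides and beneath from the collar to 31 mm behind this point. Mass 80 to 170 g, centre of mass 15 to 25 mm towards the collar.
- rod_collar (a point): Point on the rod's axis at the front face of its steel collar (the face that meets the tube), 53 mm from rod_grip towards the tip. Collar 32 mm in diameter, 8 mm thick. Axes as rod_grip.
- rod_tip (a point): Tip of the rod, on its axis, 133 mm from rod_grip and 80 mm from rod_collar. The steel pin is round, 10 mm in diameter, its last 6 mm tapering to 5 mm, with dark rings near the tip. Axes as rod_grip.
- cradle: Fixed plywood cradle: base plate 70 x 190 x 12 mm and two notched rests 44 mm wide across the rod, 10 mm thick along it. Lift the rod straight up out of it. The rear rest (under the handle's end) reaches 63 mm above the bench, the front one (under the pin) 67 mm. Origin on the bench right under rod_grip; the rod's tip points to the cradle's -y.
- guide_tube: Steel guide tube (leg socket), fixed, inclined 25 degrees, its mouth facing up and to the robot's left. Origin: centre of the mouth's rim, 115 mm above the bench; z points out of the tube along its axis (push along -z), x level, y to its underside. Bore 14 mm, flared to 22 mm over the last 7 mm; rim 30 mm across. 90 mm long, open at the far end: only the collar stops the rod, 80 mm of pin inside.
- chassis: Fixed aluminium television base section that carries the guide tube, a tray 220 x 200 x 22 mm with green boards, capacitors and heat sinks up to 55 mm high. Origin on the bench; the tray's centre is 50 mm towards its -y, the mouth of the tube 20 mm towards its +y.
- scope: Fixed inspection microscope: white base plate 200 x 130 x 14 mm; steel column 24 mm in diameter, 334 mm tall, 115 mm from the origin towards its +x; an arm 260 to 290 mm up; black upright barrel 36 mm in diameter, its lens end 210 mm above the bench. Origin on the bench right below the lens; z up, at most 20 degrees of yaw.
- focus (a point): The focus of the microscope: the point straight under the lens, 150 mm above the bench, 60 mm below the lens. The rod's tip is to be held here. Axes as scope.
- screwdriver: Bystander: a screwdriver lying on the bench beyond the cradle. Leave it alone.
- spool: Bystander: a metal solder spool, 56 mm in diameter and 40 mm high. Origin at the centre of its underside. Leave it alone.
- parts_tin: Bystander: a dark steel parts tin 110 x 80 x 30 mm. Origin at the centre of its underside. Leave it alone.

How it is judged:
On the way, in this order (a step that is already met when the one before it is completed fails the run):
1. the rod is in the tube, its collar against the mouth (z of rod_collar in the frame of guide_tube below 0.003 m and distance between rod_collar and guide_tube below 0.006 m and z of rod_tip in the frame of guide_tube below -0.07 m and angle between the x axis of rod_collar and the z axis of guide_tube, either way round below 0.1 rad), for 0.25 s.
2. the rod is drawn right out of the tube (z of rod_tip in the frame of guide_tube above 0.01 m), for 0.1 s.
At the end, for the whole second after the job is handed in: After the rod has been in the tube with its collar within 3 mm of the mouth for 0.25 s and drawn right out, it is held still in the gripper (slower than 30 mm/s), its tip within 20 mm of the microscope's focus and its axis within 7 degrees of level, touching neither microscope nor chassis (distance between rod_tip and focus below 0.02 m and angle between rod_tip's own x axis and vertical between 1.45 and 1.69 rad and linear speed of rod below 0.03 m/s and contact force between rod and the fingers above 1 N and contact force between rod and scope below 0.2 N and contact force between rod and chassis below 0.2 N); the arm keeps its last pose, push and grip.
It fails at once if the microscope was bumped (contact force between any of the arm, the fingers, rod and scope above 3 N).
It fails at once if a bystander was disturbed (distance of any of screwdriver, spool, parts_tin from where it was at the start of the episode above 0.03 m).
It also fails if it takes over 58 s, if anything falls off the work surface, if the arm or the gripper's body presses on something with over 40 N, if the wrist force passes 120 N, or if a joint passes its speed limit or range.

## Working session

There is one attempt and no reset: what is moved stays moved. The work goes in short steps, Python scripts to look and compute and a tool call to move; the robot and the scene stay as the last step left them, time stands still between calls to the robot, and variables do not carry over. Pictures are saved under pics/ and viewed, about 8 in all and at most 12, crops included, and the job is handed in when it is done.

Besides the shell and the picture viewer there is one more tool, called after "Emit:" in YAML: its name, and indented under it one key for each argument. drive_tool: Moves the arm, as the interface text tells. Its arguments: {"type":"object","properties":{"steps":{"type":"array","items":{"type":"array","items":{"type":"number"}}},"force":{"type":"number"}},"required":["steps"]}

```bash
mkdir -p pics; ls; python3 - <<'E'
from plant import readout, read_camera, ctrl
import cv2,json
s=readout.get_state(); print(s); print([ (a,getattr(ctrl,a)) for a in dir(ctrl) if a[0]!='_'])
for n in ["scene","top"]:
    c=read_camera(n); f=c.pop("frame"); print(n,c)
    cv2.imwrite(f"pics/{n}0.png",f[:,:,::-1])
E
```

```text
pics
{'time': 0.0, 'qpos': array([-1.27599547e+00,  2.87197953e-01,  1.57817251e+00,  2.56697842e-05,
        1.27860044e+00, -1.49999321e-01]), 'dq': array([-0.00057374,  0.00083913,  0.00026105,  0.00062089, -0.00069586,
       -0.00102381]), 'joint_efforts': array([ 2.49933428e-04, -4.05973649e+01, -2.92628431e+01, -7.75051149e-05,
        5.71089622e-03,  1.00577688e-05]), 'eef_pos': array([ 0.29027772, -0.60867126,  0.22992808]), 'tcp_rot': array([-0.68963929, -0.15680401,  0.68974361, -0.15512548]), 'contact_force': array([ 0.41335622,  0.13625026, -0.04396611]), 'wrist_torque': array([-0.00881282,  0.00250006, -0.06971713]), 'opening': 1.0005574040264262}
[('Unreachable', <class 'plant.Unreachable'>), ('grasp_offset', 0.0187)]
scene {'vertical_fov': 50.80531723223088, 'cx': 317.57583955507243, 'cy': 204.0475807470113, 'eye': array([ 1.04850612, -0.48058915,  0.8151857 ]), 'orientation': array([0.33480761, 0.12335928, 0.32381728, 0.87625837])}
top {'vertical_fov': 54.63277652713796, 'cx': 318.05772738992636, 'cy': 200.35601288195537, 'eye': array([0.43153615, 0.01528858, 1.25502116]), 'orientation': array([ 0.06123657, -0.06650442, -0.6983187 ,  0.71005509])}
```

View pics/scene0.png

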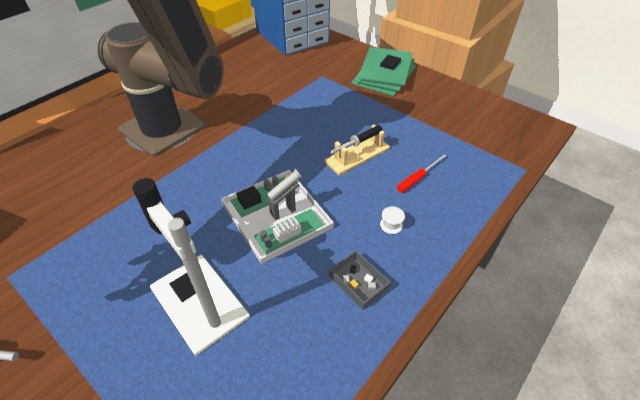

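View pics/top0.png

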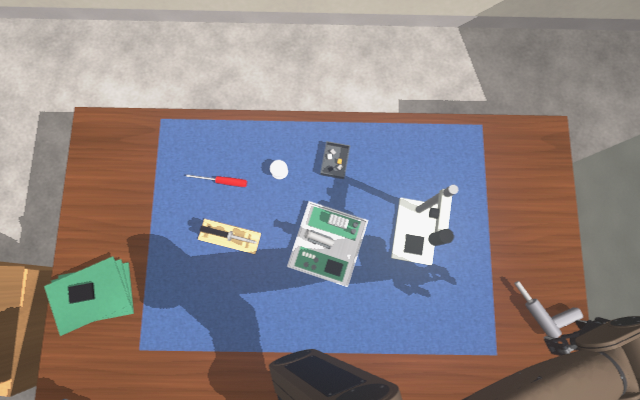

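Scene: cradle/rod near (357,148), tube mouth near (295,178), scope barrel near (147,190). Top: rod from (200,231) to (255,241), tube around (318,240), scope at (440,237). I'll enlarge these regions.

```bash
python3 - <<'E'
import cv2,numpy as np
S=cv2.imread('pics/scene0.png');T=cv2.imread('pics/top0.png')
def crop(I,x,y,w,h,k):
    c=cv2.resize(I[y:y+h,x:x+w],None,fx=k,fy=k,interpolation=cv2.INTER_CUBIC)
    for i in range(0,w,10):
        cv2.line(c,(i*k,0),(i*k,4),(0,0,255),1); cv2.putText(c,str(x+i),(i*k,14),0,.33,(0,255,255),1)
    for i in range(0,h,10):
        cv2.line(c,(0,i*k),(4,i*k),(0,0,255),1); cv2.putText(c,str(y+i),(4,i*k+4),0,.33,(0,255,255),1)
    return c
cv2.imwrite('pics/c1.png',np.vstack([np.hstack([crop(S,320,118,80,60,5),crop(T,190,208,80,60,5)]),np.hstack([crop(S,250,160,80,60,5),crop(T,285,210,80,60,5)])]))
cv2.imwrite('pics/c2.png',np.hstack([crop(S,125,170,130,190,3),crop(T,380,175,130,190,3)]))
E
```

```text
(no output)
```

View pics/c1.png

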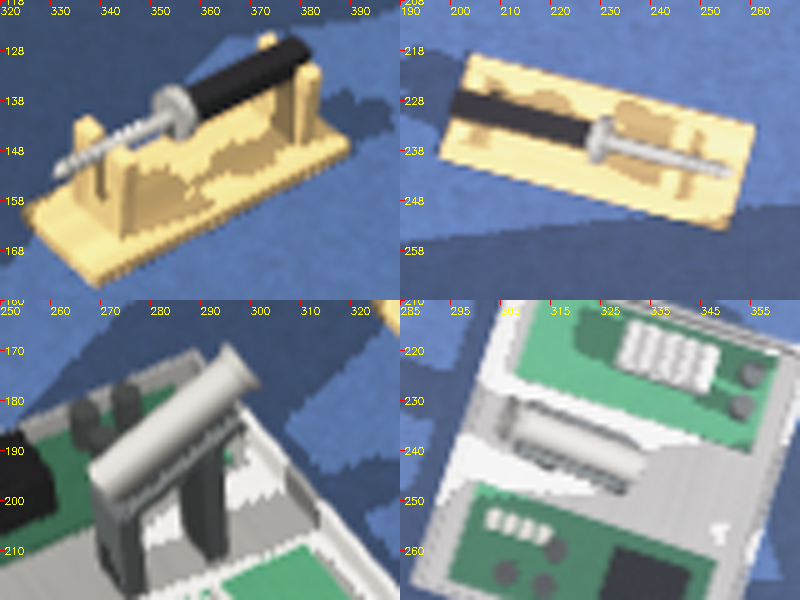

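View pics/c2.png

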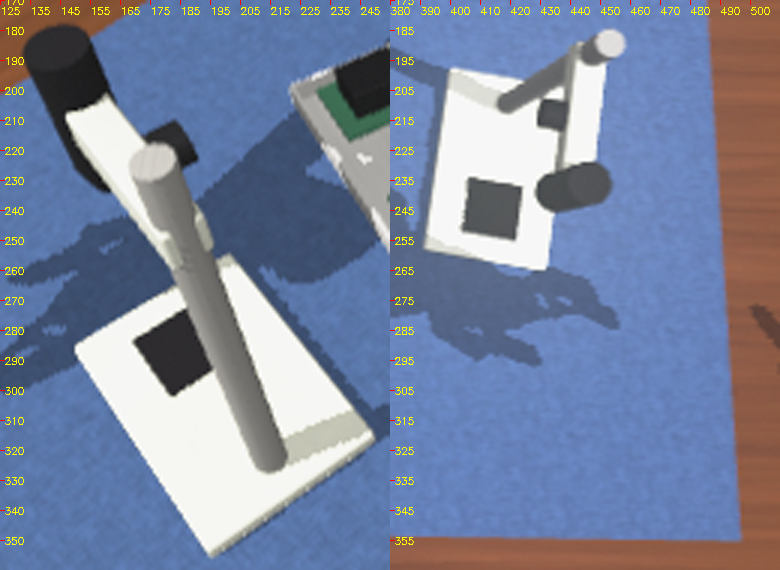

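Crops: rod tip is at scene (331,152.4)/top (256.2,242.4), collar at (354,140.6)/(231.6,236), and handle rear at (380.6,128)/(200.4,228.4). The tube mouth is at scene (299,172.6)/top (306.6,232). The scope column top is at top (453,189). The scope base corners are also readable.

```bash
cat > h.py <<'E'
import numpy as np
from scipy.spatial.transform import Rotation as R
C={'scene':(50.80531723,317.576,204.048,[1.04850612,-.48058915,.8151857],[.33480761,.12335928,.32381728,.87625837]),
'top':(54.632776527,318.058,200.356,[.43153615,.01528858,1.25502116],[.06123657,-.06650442,-.6983187,.71005509])}
def ray(c,u,v):
    if isinstance(c,dict): f,cx,cy,e,q=c['vertical_fov'],c['cx'],c['cy'],c['eye'],c['orientation']
    else: f,cx,cy,e,q=C[c]
    f=200/np.tan(np.radians(f/2)); d=R.from_quat(q).apply([(u-cx)/f,-(v-cy)/f,-1]); return np.array(e),d/np.linalg.norm(d)
def onz(c,u,v,z): e,d=ray(c,u,v); return e+d*(z-e[2])/d[2]
def tri(*obs):
    A=0;b=0
    for o in obs:
        e,d=ray(*o);P=np.eye(3)-np.outer(d,d);A=A+P;b=b+P@e
    p=np.linalg.solve(A,b); return p,[1000*np.linalg.norm((np.eye(3)-np.outer(d,d))@(p-e)) for e,d in [ray(*o) for o in obs]]
def proj(c,p):
    f,cx,cy,e,q=(c['vertical_fov'],c['cx'],c['cy'],c['eye'],c['orientation']) if isinstance(c,dict) else C[c]
    f=200/np.tan(np.radians(f/2)); x=R.from_quat(q).inv().apply(np.asarray(p)-e); return np.array([cx-f*x[0]/x[2],cy+f*x[1]/x[2]])
E
python3 - <<'E'
from h import *
np.set_printoptions(precision=4,suppress=True)
for n,a,b,z in [('tip',(331,152.4),(256.2,242.4),.062),('collar',(353.8,140.6),(231.6,236),.062),('rear',(380.6,128),(200.4,228.4),.062),('mouth',(299,172.6),(306.6,232),.115)]:
    print(n,tri(('scene',*a),('top',*b)),onz('scene',*a,z),onz('top',*b,z))
k=lambda x,y,ox,oy,s:(ox+x/s,oy+y/s)
print('cradle',[onz('top',*p,.012) for p in[(204,218.4),(261,233),(255.4,254),(198,239.4)]])
print('tube far',tri(('scene',*k(97,482-300,250,160,5)),('top',333,243)))
print('base scene',[onz('scene',*k(x,y,125,170,3),.014) for x,y in[(75,348),(232,256),(374,434),(212,553)]])
print('base top',[onz('top',*k(x-390,y,380,175,3),.014) for x,y in[(450,68),(425,246),(547,268)]])
print('col top',onz('top',*k(220,42,380,175,3),.334),onz('scene',*k(153,163,125,170,3),.334),'col bot',onz('scene',*k(270,460,125,170,3),.014),onz('top',*k(118,103,380,175,3),.014))
print('stage',onz('top',*k(103,208,380,175,3),.014),onz('scene',*k(178,352,125,170,3),.014))
print('barrel top',tri(('scene',*k(60,45,125,170,3)),('top',*k(203,184,380,175,3))))
E
```

```text
tip (array([0.5162, 0.1965, 0.0616]), [np.float64(1.007974469073085), np.float64(1.0079744690730144)]) [0.517 0.197 0.062] [0.5154 0.1957 0.062 ]
collar (array([0.5346, 0.2726, 0.0644]), [np.float64(1.4339082289401386), np.float64(1.4339082289400729)]) [0.5338 0.2763 0.062 ] [0.5338 0.2721 0.062 ]
rear (array([0.5567, 0.3707, 0.061 ]), [np.float64(1.351558028479358), np.float64(1.3515580284795354)]) [0.5581 0.3708 0.062 ] [0.5556 0.3694 0.062 ]
mouth (array([0.5445, 0.0408, 0.1181]), [np.float64(0.22917274757982836), np.float64(0.2291727475797893)]) [0.5425 0.0433 0.115 ] [0.5447 0.0407 0.115 ]
cradle [array([0.5933, 0.3749, 0.012 ]), array([0.5493, 0.1892, 0.012 ]), array([0.4822, 0.2042, 0.012 ]), array([0.5254, 0.3894, 0.012 ])]
tube far (array([ 0.5172, -0.0378,  0.0798]), [np.float64(1.6237892103083524), np.float64(1.6237892103084064)])
base scene [array([ 0.4618, -0.3543,  0.014 ]), array([ 0.4846, -0.2286,  0.014 ]), array([ 0.6759, -0.2601,  0.014 ]), array([ 0.6575, -0.3855,  0.014 ])]
base top [array([ 0.6722, -0.2598,  0.014 ]), array([ 0.4797, -0.229 ,  0.014 ]), array([ 0.4587, -0.3578,  0.014 ])]
col top [ 0.634  -0.3197  0.334 ] [ 0.637  -0.3191  0.334 ] col bot [ 0.6363 -0.3192  0.014 ] [ 0.6347 -0.322   0.014 ]
stage [ 0.521  -0.3024  0.014 ] [ 0.5211 -0.3078  0.014 ]
barrel top (array([ 0.5207, -0.3008,  0.3248]), [np.float64(3.3886338017285094), np.float64(3.388633801728638)])
```

```bash
cat >> h.py <<'E'
def plan(*wps):
    """wps: (x,y,z,yaw_deg of tool y,nrows). prints rows (tool axes, cm/deg)"""
    from plant import readout
    s=readout.get_state(); p=np.array(s['eef_pos']); M=R.from_quat(s['tcp_rot']).as_matrix()
    print('t',s['time'],'p',p,'xax',M[:,0],'yaw',np.degrees(np.arctan2(M[1,1],M[0,1])),'F',s['contact_force'],'open',s['opening'])
    for *t,yaw,n in wps:
        yc=np.degrees(np.arctan2(M[1,1],M[0,1])); turn=-((yaw-yc+180)%360-180)/n
        d=(np.array(t)-p)/n; rows=[]
        for i in range(n):
            a=M.T@d*100; rows.append([*np.round(a,2),round(turn,2)]); 
            p=p+M@np.round(a,2)/100; M=M@R.from_euler('x',round(turn,2),degrees=True).as_matrix()
        print(t,yaw); [print([float(v) for v in r]) for r in rows]
E
python3 - <<'E'
from h import *
np.set_printoptions(precision=4,suppress=True)
c=[onz('top',*p,.022) for p in [(308,202),(367,218),(347,286),(289,267)]]
for i in range(4):
    e=c[(i+1)%4]-c[i]; print(c[i],np.linalg.norm(e),np.degrees(np.arctan2(e[1],e[0])))
plan((.395,-.28,.25,-40,8),(.5463,.326,.14,-13.2,14))
E
```

```text
[0.6512 0.0403 0.022 ] 0.19681491896609887 -104.39181175629355
[ 0.6022 -0.1503  0.022 ] 0.2238490009394228 163.4390520911104
[ 0.3877 -0.0865  0.022 ] 0.19039244727990504 73.08271080065023
[0.4431 0.0956 0.022 ] 0.21530729961729442 -14.88816502595445
t 0.1 p [ 0.2903 -0.6087  0.2301] xax [-0.0007  0.0021 -1.    ] yaw -64.51362155863379 F [-0.0373 -0.3256 -0.0856] open 1.005287395213172
[0.395, -0.28, 0.25] -40
[-0.24, -3.15, -2.95, -3.06]
[-0.24, -2.98, -3.11, -3.06]
[-0.24, -2.81, -3.27, -3.06]
[-0.24, -2.64, -3.41, -3.06]
[-0.24, -2.45, -3.55, -3.06]
[-0.24, -2.26, -3.68, -3.06]
[-0.24, -2.06, -3.79, -3.06]
[-0.24, -1.85, -3.9, -3.06]
[0.5463, 0.326, 0.14] -13.2
[0.79, -1.96, -4.01, -1.92]
[0.79, -1.82, -4.07, -1.92]
[0.79, -1.68, -4.13, -1.92]
[0.79, -1.54, -4.18, -1.92]
[0.79, -1.4, -4.23, -1.92]
[0.79, -1.26, -4.28, -1.92]
[0.79, -1.12, -4.32, -1.92]
[0.79, -0.97, -4.35, -1.92]
[0.79, -0.82, -4.38, -1.92]
[0.79, -0.68, -4.41, -1.92]
[0.79, -0.53, -4.43, -1.92]
[0.79, -0.38, -4.44, -1.92]
[0.79, -0.23, -4.45, -1.92]
[0.79, -0.08, -4.46, -1.92]
```

Emit:
drive_tool:
  steps:
    - [-0.24, -3.15, -2.95, -3.06, 1]
    - [-0.24, -2.98, -3.11, -3.06, 1]
    - [-0.24, -2.81, -3.27, -3.06, 1]
    - [-0.24, -2.64, -3.41, -3.06, 1]
    - [-0.24, -2.45, -3.55, -3.06, 1]
    - [-0.24, -2.26, -3.68, -3.06, 1]
    - [-0.24, -2.06, -3.79, -3.06, 1]
    - [-0.24, -1.85, -3.9, -3.06, 1]

```text
time: 0.9
eef_pos: [0.3952, -0.2785, 0.2501]
tcp_rot: [-0.641, -0.299, 0.641, -0.299]
contact_force: [-0.0, -0.3, 0.6]
opening: 1.0
```

Emit:
drive_tool:
  steps:
    - [0.4, -1.96, -4.01, -1.92, 1]
    - [0.4, -1.82, -4.07, -1.92, 1]
    - [0.4, -1.68, -4.13, -1.92, 1]
    - [0.4, -1.54, -4.18, -1.92, 1]
    - [0.4, -1.4, -4.23, -1.92, 1]
    - [0.4, -1.26, -4.28, -1.92, 1]
    - [0.4, -1.12, -4.32, -1.92, 1]
    - [0.4, -0.97, -4.35, -1.92, 1]
    - [0.4, -0.82, -4.38, -1.92, 1]
    - [0.4, -0.68, -4.41, -1.92, 1]

```text
time: 1.9
eef_pos: [0.503, 0.1541, 0.21]
tcp_rot: [-0.582, -0.402, 0.582, -0.402]
contact_force: [0.7, -1.6, 0.7]
opening: 1.0
```

```bash
python3 - <<'E'
from h import *
np.set_printoptions(precision=4,suppress=True)
plan((.5463,.326,.15,-13.2,4))
E
```

```text
t 1.9 p [0.503  0.1541 0.21  ] xax [-0.0004 -0.0002 -1.    ] yaw -20.739579218534836 F [ 0.701  -1.5565  0.6517] open 0.9999325351664483
[0.5463, 0.326, 0.15] -13.2
[1.5, -0.51, -4.4, -1.88]
[1.5, -0.37, -4.42, -1.88]
[1.5, -0.22, -4.43, -1.88]
[1.5, -0.07, -4.43, -1.88]
```

Emit:
drive_tool:
  steps:
    - [1.5, -0.51, -4.4, -1.88, 1]
    - [1.5, -0.37, -4.42, -1.88, 1]
    - [1.5, -0.22, -4.43, -1.88, 1]
    - [1.5, -0.07, -4.43, -1.88, 1]
    - [0, 0, 0, 0, 1]
    - [0, 0, 0, 0, 1]

```text
time: 2.5
eef_pos: [0.5459, 0.3245, 0.1488]
tcp_rot: [-0.553, -0.439, 0.555, -0.439]
contact_force: [0.9, 0.3, 0.4]
opening: 1.003
```

```bash
python3 - <<'E'
from h import *
from plant import read_camera
import cv2
np.set_printoptions(precision=4,suppress=True)
c=read_camera('wrist'); I=np.ascontiguousarray(c['frame'][:,:,::-1]); print({k:v for k,v in c.items() if k!='frame'})
g=np.array([.5463,.326,.062]);d=np.array([-.228,-.9737,0])
for s in(-.045,0,.053,.133):
    u=proj(c,g+d*s); print(s,u); cv2.circle(I,tuple(int(v) for v in u),3,(0,0,255),1)
cv2.imwrite('pics/w1.png',I)
plan((.5463,.326,.0433,-13.2,4))
E
```

```text
{'vertical_fov': 71.88328304916189, 'cx': 315.0620856080826, 'cy': 194.67731029668894, 'eye': array([0.5605, 0.3893, 0.2912]), 'orientation': array([-0.1332,  0.0168, -0.1137,  0.9844])}
-0.045 [316.5565 143.6335]
0 [316.4982 196.4435]
0.053 [316.4365 252.213 ]
0.133 [316.3556 325.5039]
t 2.55 p [0.5464 0.3238 0.1499] xax [-0.0012 -0.0009 -1.    ] yaw -13.294167073622377 F [-0.0171 -0.7068  0.4346] open 0.9944768774165805
[0.5463, 0.326, 0.0433] -13.2
[2.67, -0.01, -0.06, -0.02]
[2.67, -0.01, -0.06, -0.02]
[2.67, -0.01, -0.06, -0.02]
[2.67, -0.01, -0.06, -0.02]
```

View pics/w1.png

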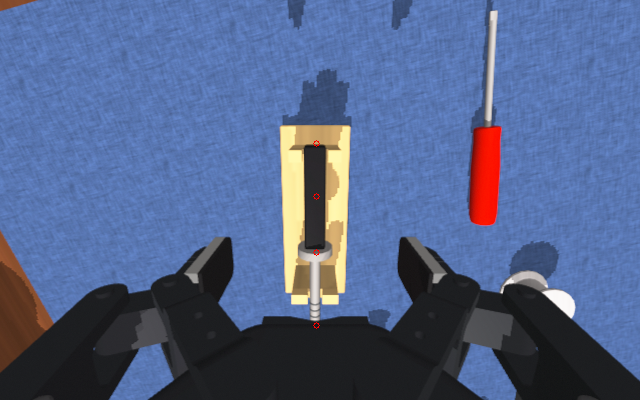

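The projected points fall on the rod: handle rear at about (316,146), collar at about (316,250), tip at about (315,323). The estimate holds, so I'll go down and grip.

Emit:
drive_tool:
  steps:
    - [2.67, 0, -0.06, 0, 1]
    - [2.67, 0, -0.06, 0, 1]
    - [2.67, 0, -0.06, 0, 1]
    - [2.65, 0, -0.04, 0, 1]
    - [0, 0, 0, 0, 1]
    - [0, 0, 0, 0, 0]
    - [0, 0, 0, 0, 0]
    - [0, 0, 0, 0, 0]
    - [0, 0, 0, 0, 0]
    - [0, 0, 0, 0, 0]
  force: 30

```text
time: 3.55
eef_pos: [0.5476, 0.3264, 0.0452]
tcp_rot: [0.555, 0.439, -0.554, 0.439]
contact_force: [-1.6, -0.5, 4.2]
opening: 0.207
```

Emit:
drive_tool:
  steps:
    - [0, 0, 0, 0, 0]
    - [0, 0, 0, 0, 0]
    - [0, 0, 0, 0, 0]
    - [-1, 0, 0, 0, 0]
    - [-2, 0, 0, 0, 0]
    - [-2, 0, 0, 0, 0]
    - [-1, 0, 0, 0, 0]
    - [0, 0, 0, 0, 0]

```text
time: 4.35
eef_pos: [0.5485, 0.3267, 0.106]
tcp_rot: [0.556, 0.438, -0.553, 0.439]
contact_force: [0.2, 0.5, -0.8]
opening: 0.207
```

```bash
python3 - <<'E'
from h import *
np.set_printoptions(precision=4,suppress=True)
plan((.5257,.3393,.1,-53.2,6),(.5257,.3393,.057,-53.2,3))
E
```

```text
t 4.35 p [0.5485 0.3267 0.106 ] xax [ 0.0038  0.0015 -1.    ] yaw -13.314580571260112 F [ 0.2165  0.5201 -0.7973] open 0.20660417498559053
[0.5257, 0.3393, 0.1] -53.2
[0.1, -0.42, -0.12, 6.65]
[0.1, -0.43, -0.07, 6.65]
[0.1, -0.43, -0.02, 6.65]
[0.1, -0.43, 0.03, 6.65]
[0.1, -0.43, 0.08, 6.65]
[0.1, -0.41, 0.13, 6.65]
[0.5257, 0.3393, 0.057] -53.2
[1.43, -0.0, 0.01, -0.0]
[1.43, -0.0, 0.01, -0.0]
[1.43, -0.0, 0.01, -0.0]
```

Emit:
drive_tool:
  steps:
    - [0.1, -0.42, -0.12, 6.65, 0]
    - [0.1, -0.43, -0.07, 6.65, 0]
    - [0.1, -0.43, -0.02, 6.65, 0]
    - [0.1, -0.43, 0.03, 6.65, 0]
    - [0.1, -0.43, 0.08, 6.65, 0]
    - [0.1, -0.41, 0.13, 6.65, 0]
    - [1.5, 0, 0, 0, 0]
    - [1.5, 0, 0, 0, 0]
    - [1.0, 0, 0, 0, 0]
    - [0, 0, 0, 0, 0]

```text
time: 5.35
eef_pos: [0.5235, 0.3381, 0.0552]
tcp_rot: [-0.669, -0.223, 0.672, -0.223]
contact_force: [-0.0, 0.1, -1.4]
opening: 0.203
```

Emit:
drive_tool:
  steps:
    - [0.4, 0, 0, 0, 0]
    - [0.4, 0, 0, 0, 0]
    - [0.4, 0, 0, 0, 0]
    - [0.4, 0, 0, 0, 0]
    - [0.3, 0, 0, 0, 0]
    - [0, 0, 0, 0, 0]

```text
time: 5.95
eef_pos: [0.5257, 0.3392, 0.0427]
tcp_rot: [0.671, 0.223, -0.67, 0.224]
contact_force: [-7.1, -4.7, 13.9]
opening: 0.201
```

```bash
python3 - <<'E'
from h import *
from plant import read_camera
import cv2
np.set_printoptions(precision=4,suppress=True)
plan()
S=read_camera('scene')['frame'][:,:,::-1]; T=read_camera('top')['frame'][:,:,::-1]
k=5
a=cv2.resize(S[105:185,310:390],None,fx=k,fy=k,interpolation=2);b=cv2.resize(T[200:280,190:270],None,fx=k,fy=k,interpolation=2)
cv2.imwrite('pics/t1.png',np.hstack([a,b]))
E
```

```text
t 5.95 p [0.5257 0.3392 0.0427] xax [ 0.0012  0.0001 -1.    ] yaw -53.155528206411965 F [-7.1193 -4.7269 13.8577] open 0.20119351445134429
```

View pics/t1.png

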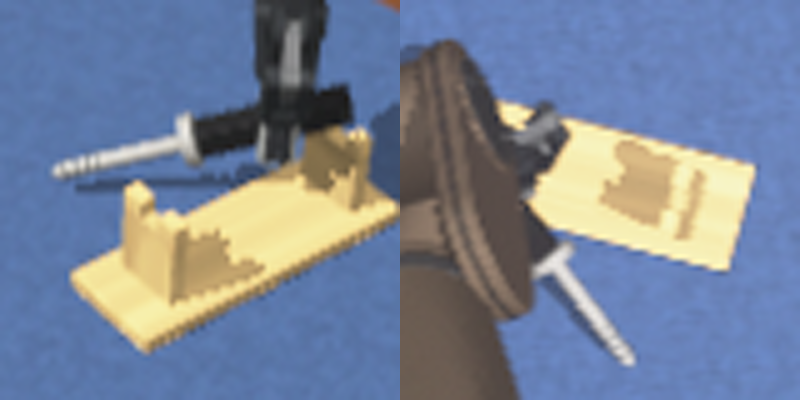

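Scene shows the tip at (321.6,139.4) and nose down; top shows it at (236,272.4). I'll triangulate that for the tilt.

```bash
python3 - <<'E'
from h import *
np.set_printoptions(precision=4,suppress=True)
for n,a,b in[('tip',(321.6,139.4),(236,272.4)),('col',(310+185/5,105+138/5),(190+152/5,200+262/5))]:
    p,e=tri(('scene',*a),('top',*b)); g=np.array([.5257,.3392,.0595]); v=p-g
    print(n,p,e,np.linalg.norm(v),np.degrees(np.arctan2(v[2],np.hypot(*v[:2]))),np.degrees(np.arctan2(v[1],v[0])))
E
```

```text
tip [0.4253 0.2636 0.0156] [np.float64(2.215409276224499), np.float64(2.2154092762244613)] 0.13315868217128607 -19.23688661587144 -143.00781214791306
col [0.4848 0.3083 0.0449] [np.float64(1.099327948623783), np.float64(1.0993279486237744)] 0.053310012125369594 -15.915563690680878 -142.99198679842962
```

Emit:
drive_tool:
  steps:
    - [0.2, 0, 0, 0, 0]
    - [0, 0, 0, 0, 0]
    - [0, 0, 0, 0, 0]
    - [-2, 0, 0, 0, 0]
    - [-4, 0, 0, 0, 0]
    - [-4, 0, 0, 0, 0]
    - [-4, 0, 0, 0, 0]
    - [-2, 0, 0, 0, 0]

```text
time: 6.85
eef_pos: [0.5265, 0.3397, 0.2022]
tcp_rot: [0.674, 0.224, -0.668, 0.223]
contact_force: [-0.1, 0.3, -0.3]
opening: 0.207
```

```bash
cat >> h.py <<'E'
def sph(yaw,el): y,e=np.radians([yaw,el]); return np.array([np.cos(e)*np.cos(y),np.cos(e)*np.sin(y),np.sin(e)])
def tcp_for(tip,yaw,tilt): return np.asarray(tip)+.133*sph(yaw,tilt)-[0,0,.0168]
E
python3 - <<'E'
from h import *
np.set_printoptions(precision=4,suppress=True)
M=np.array([.543,.0415,.115]); t=tcp_for(M+.03*sph(73,25),73,22); print(t)
plan((*(t+[0,0,.02]),-17,6),(*t,-17,1))
E
```

```text
[0.587  0.1854 0.1607]
t 6.85 p [0.5265 0.3397 0.2022] xax [ 0.0071  0.0031 -1.    ] yaw -53.18949649652669 F [-0.0751  0.3092 -0.3083] open 0.207269218014465
[np.float64(0.5870033116930768), np.float64(0.18542834727327412), np.float64(0.18070122477653727)] -17
[0.36, 2.66, 0.74, -6.03]
[0.36, 2.57, 1.01, -6.03]
[0.36, 2.45, 1.28, -6.03]
[0.36, 2.3, 1.53, -6.03]
[0.36, 2.13, 1.76, -6.03]
[0.36, 1.93, 1.97, -6.03]
[np.float64(0.5870033116930768), np.float64(0.18542834727327412), np.float64(0.16070122477653728)] -17
[1.98, -0.01, 0.01, -0.01]
```

Emit:
drive_tool:
  steps:
    - [0.36, 2.66, 0.74, -6.03, 0]
    - [0.36, 2.57, 1.01, -6.03, 0]
    - [0.36, 2.45, 1.28, -6.03, 0]
    - [0.36, 2.3, 1.53, -6.03, 0]
    - [0.36, 2.13, 1.76, -6.03, 0]
    - [0.36, 1.93, 1.97, -6.03, 0]
    - [1.98, 0, 0, 0, 0]
    - [0, 0, 0, 0, 0]
    - [0, 0, 0, 0, 0]

```text
time: 7.75
eef_pos: [0.5844, 0.1845, 0.1551]
tcp_rot: [-0.568, -0.421, 0.569, -0.42]
contact_force: [0.4, -0.1, -0.6]
opening: 0.203
```

```bash
python3 - <<'E'
from h import *
from plant import read_camera
import cv2
np.set_printoptions(precision=4,suppress=True)
plan()
S=read_camera('scene')['frame'][:,:,::-1]; T=read_camera('top')['frame'][:,:,::-1]
k=5
def crop(I,x,y,w,h):
    c=cv2.resize(I[y:y+h,x:x+w],None,fx=k,fy=k,interpolation=2)
    for i in range(0,w,10): cv2.putText(c,str(x+i),(i*k,10),0,.33,(0,255,255),1); cv2.line(c,(i*k,0),(i*k,3),(0,0,255))
    for i in range(0,h,10): cv2.putText(c,str(y+i),(4,i*k+4),0,.33,(0,255,255),1); cv2.line(c,(0,i*k),(3,i*k),(0,0,255))
    return c
cv2.imwrite('pics/t2.png',np.hstack([crop(S,260,120,80,110),crop(T,270,195,80,110)]))
E
```

```text
t 7.75 p [0.5844 0.1845 0.1551] xax [-0.0014  0.     -1.    ] yaw -17.035725014661523 F [ 0.3948 -0.1378 -0.6352] open 0.2030155071971222
```

View pics/t2.png

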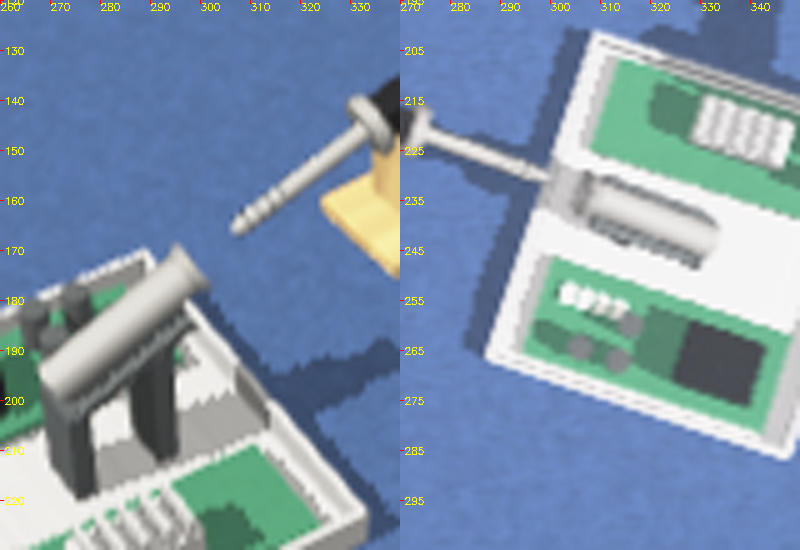

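Scene shows the tip at (307,166), the rim centre at about (299.2,173) and the far end at (270.8,198.6). Top shows the tip at (299.6,231), the rim at about (307.5,234) and the tube far end at (332.4,243). The rod is nearly collinear with the tube.

```bash
python3 - <<'E'
from h import *
np.set_printoptions(precision=4,suppress=True)
g=np.array([.5844,.1845,.1551+.0168])
P={}
for n,a,b in[('tip',(307,166),(299.6,231)),('col',(260+370/5,120+125/5),(270+420/5-80,195+128/5)),('mouth',(299.2,173),(307.5,234)),('far',(270.8,198.6),(332.4,243))]:
    p,e=tri(('scene',*a),('top',*b)); P[n]=p; print(n,p,e)
v=g-P['tip'];print('rod',np.linalg.norm(v),np.degrees(np.arctan2(v[2],np.hypot(*v[:2]))),np.degrees(np.arctan2(v[1],v[0])))
v=P['mouth']-P['far'];print('tube',np.linalg.norm(v),np.degrees(np.arctan2(v[2],np.hypot(*v[:2]))),np.degrees(np.arctan2(v[1],v[0])))
for M in ([.543,.0415,.115],[.5445,.039,.117]):
  for y in (71,73,75):
    for c in('scene','top'): print(M,y,c,proj(c,M),proj(c,np.array(M)-.09*sph(y,25)))
c=[onz('top',270+(x-400)/5,195+y/5,.022) for x,y in[(595,30),(488,357),(790,457)]]; print(c)
for i in(0,1): e=c[i+1]-c[i]; print(np.linalg.norm(e),np.degrees(np.arctan2(e[1],e[0])))
E
```

```text
tip [0.5479 0.0627 0.1255] [np.float64(2.392629118166889), np.float64(2.392629118166762)]
col [0.5725 0.1344 0.1582] [np.float64(1.5927677938438947), np.float64(1.592767793844016)]
mouth [0.5412 0.0404 0.1143] [np.float64(3.3600384724347583), np.float64(3.3600384724347867)]
far [ 0.5182 -0.0359  0.071 ] [np.float64(2.217018208779092), np.float64(2.217018208779083)]
rod 0.13533076744767633 20.065801208507906 73.2971613543593
tube 0.09071262009956751 28.456131481902744 73.2725605521102
[0.543, 0.0415, 0.115] 71 scene [298.6637 173.0974] [269.2359 196.6183]
[0.543, 0.0415, 0.115] 71 top [306.3165 232.5699] [331.8219 242.9671]
[0.543, 0.0415, 0.115] 73 scene [298.6637 173.0974] [269.7808 197.3656]
[0.543, 0.0415, 0.115] 73 top [306.3165 232.5699] [332.1202 242.0764]
[0.543, 0.0415, 0.115] 75 scene [298.6637 173.0974] [270.3644 198.0988]
[0.543, 0.0415, 0.115] 75 top [306.3165 232.5699] [332.3871 241.1764]
[0.5445, 0.039, 0.117] 71 scene [298.3958 173.3323] [268.8683 196.9329]
[0.5445, 0.039, 0.117] 71 top [307.1626 232.0085] [332.6808 242.4365]
[0.5445, 0.039, 0.117] 73 scene [298.3958 173.3323] [269.4145 197.6833]
[0.5445, 0.039, 0.117] 73 top [307.1626 232.0085] [332.9792 241.5448]
[0.5445, 0.039, 0.117] 75 scene [298.3958 173.3323] [269.9994 198.4195]
[0.5445, 0.039, 0.117] 75 top [307.1626 232.0085] [333.246  240.6437]
[array([0.6545, 0.0371, 0.022 ]), array([0.4449, 0.1001, 0.022 ]), array([ 0.3865, -0.0896,  0.022 ])]
0.21887869229710108 163.29109796430166
0.19848623654512373 -107.0976787412725
```

```bash
cat > ins.py <<'E'
from h import *
M=np.array([.5425,.041,.115])
def G(s,phi): return M+s*sph(73,25)+.133*sph(73,phi)-[0,0,.0168]
def rows(seq):
    yaw=np.radians(-17); X=np.array([0,0,-1]);Y=np.array([np.cos(yaw),np.sin(yaw),0]);Z=np.cross(X,Y)
    for a,b in zip(seq,seq[1:]):
        d=(G(*b)-G(*a))*100; print(b,[round(float(d@v),2) for v in(X,Y,Z)])
E
python3 - <<'E'
from ins import *
print(G(.0247,20))
ph=lambda s:20+5*np.clip((-.008-s)/.042,0,1)
rows([(s,ph(s)) for s in [.0247,.018,.012,.006,0,-.004,-.008,-.014,-.020,-.026,-.032,-.038,-.044,-.050,-.056,-.062,-.068,-.074,-.08,-.082]])
E
```

```text
[0.58558533 0.18192577 0.15412735]
(0.018, np.float64(20.0)) [0.28, 0.0, 0.61]
(0.012, np.float64(20.0)) [0.25, -0.0, 0.54]
(0.006, np.float64(20.0)) [0.25, 0.0, 0.54]
(0, np.float64(20.0)) [0.25, 0.0, 0.54]
(-0.004, np.float64(20.0)) [0.17, -0.0, 0.36]
(-0.008, np.float64(20.0)) [0.17, -0.0, 0.36]
(-0.014, np.float64(20.714285714285715)) [0.1, 0.0, 0.6]
(-0.02, np.float64(21.428571428571427)) [0.1, -0.0, 0.6]
(-0.026, np.float64(22.142857142857142)) [0.1, 0.0, 0.61]
(-0.032, np.float64(22.857142857142858)) [0.1, 0.0, 0.61]
(-0.038, np.float64(23.57142857142857)) [0.1, -0.0, 0.61]
(-0.044, np.float64(24.285714285714285)) [0.1, 0.0, 0.61]
(-0.05, np.float64(25.0)) [0.1, 0.0, 0.61]
(-0.056, np.float64(25.0)) [0.25, 0.0, 0.54]
(-0.062, np.float64(25.0)) [0.25, 0.0, 0.54]
(-0.068, np.float64(25.0)) [0.25, -0.0, 0.54]
(-0.074, np.float64(25.0)) [0.25, 0.0, 0.54]
(-0.08, np.float64(25.0)) [0.25, 0.0, 0.54]
(-0.082, np.float64(25.0)) [0.08, 0.0, 0.18]
```

Emit:
drive_tool:
  steps:
    - [0.28, 0, 0.61, 0, 0]
    - [0.25, 0, 0.54, 0, 0]
    - [0.25, 0, 0.54, 0, 0]
    - [0.25, 0, 0.54, 0, 0]
    - [0.17, 0, 0.36, 0, 0]
    - [0.17, 0, 0.36, 0, 0]
    - [0, 0, 0, 0, 0]

```text
time: 8.55
eef_pos: [0.5758, 0.1558, 0.1414]
tcp_rot: [-0.568, -0.42, 0.569, -0.42]
contact_force: [-0.1, 0.7, -0.5]
opening: 0.203
```

Emit:
drive_tool:
  steps:
    - [0.1, 0, 0.6, 0, 0]
    - [0.1, 0, 0.6, 0, 0]
    - [0.1, 0, 0.6, 0, 0]
    - [0, 0, 0, 0, 0]

```text
time: 8.95
eef_pos: [0.5704, 0.1387, 0.1382]
tcp_rot: [-0.569, -0.421, 0.569, -0.42]
contact_force: [1.7, 1.6, -4.2]
opening: 0.206
```

Emit:
drive_tool:
  steps:
    - [0.1, 0, 0.6, 0, 0]
    - [0.1, 0, 0.6, 0, 0]
    - [0.1, 0, 0.6, 0, 0]
    - [0.1, 0, 0.61, 0, 0]
    - [0, 0, 0, 0, 0]

```text
time: 9.45
eef_pos: [0.5633, 0.1151, 0.1343]
tcp_rot: [-0.568, -0.42, 0.569, -0.42]
contact_force: [-0.1, 1.3, -4.8]
opening: 0.205
```

```bash
python3 - <<'E'
from h import *
from plant import read_camera
import cv2
plan()
S=read_camera('scene')['frame'][:,:,::-1]; T=read_camera('top')['frame'][:,:,::-1]
k=5
cv2.imwrite('pics/t3.png',np.hstack([cv2.resize(I[y:y+80,x:x+80],None,fx=k,fy=k,interpolation=2) for I,x,y in((S,265,125),(T,270,195))]))
E
```

```text
t 9.45 p [0.56331218 0.11509825 0.13430523] xax [-9.83980272e-04 -6.63577038e-04 -9.99999296e-01] yaw -17.062346300069677 F [-0.05812215  1.27001405 -4.7751374 ] open 0.20541449341862253
```

View pics/t3.png

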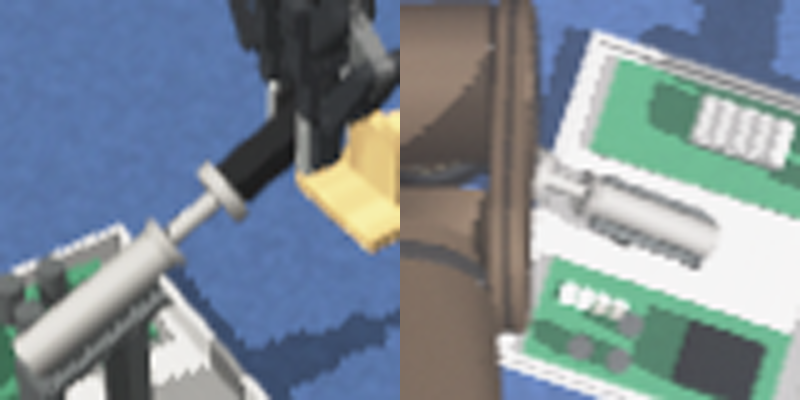

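The pin is in the tube, with about 35 mm still showing at scene crop (165,245)–(215,200). I'll carry on to the stop.

Emit:
drive_tool:
  steps:
    - [0.22, 0, 0.54, 0, 0]
    - [0.25, 0, 0.54, 0, 0]
    - [0.25, 0, 0.54, 0, 0]
    - [0.25, 0, 0.54, 0, 0]
    - [0.25, 0, 0.54, 0, 0]
    - [0.12, 0, 0.27, 0, 0]
    - [0, 0, 0, 0, 0]

```text
time: 10.25
eef_pos: [0.5554, 0.0892, 0.1216]
tcp_rot: [0.57, 0.421, -0.568, 0.419]
contact_force: [2.3, 7.9, -4.1]
opening: 0.203
```

Emit:
drive_tool:
  steps:
    - [0.12, 0, 0.27, 0, 0]
    - [0, 0, 0, 0, 0]
    - [0, 0, 0, 0, 0]

```text
time: 10.55
eef_pos: [0.5555, 0.0891, 0.1218]
tcp_rot: [0.572, 0.422, -0.566, 0.418]
contact_force: [2.5, 15.6, -0.6]
opening: 0.205
```

The force rose to 15.6 N without any movement, so it's stopped. I'll hold and check that it's the collar.

Emit:
drive_tool:
  steps:
    - [0.05, 0, 0.1, 0, 0]
    - [0, 0, 0, 0, 0]
    - [0, 0, 0, 0, 0]
    - [0, 0, 0, 0, 0]
    - [0, 0, 0, 0, 0]

```text
time: 11.05
eef_pos: [0.5555, 0.0891, 0.1218]
tcp_rot: [0.573, 0.422, -0.565, 0.418]
contact_force: [3.9, 18.7, 0.5]
opening: 0.206
```

```bash
python3 - <<'E'
from h import *
from plant import read_camera
import cv2
plan()
S=read_camera('scene')['frame'][:,:,::-1]
cv2.imwrite('pics/t4.png',cv2.resize(S[145:205,265:345],None,fx=7,fy=7,interpolation=2))
E
```

```text
t 11.05 p [0.55550789 0.08906825 0.12179517] xax [ 0.00477796  0.01066502 -0.99993171] yaw -17.169470830928972 F [ 3.90313221 18.71588962  0.50324443] open 0.20595721016741858
```

View pics/t4.png

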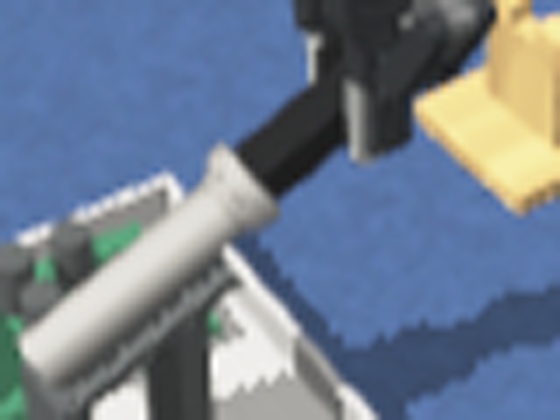

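The collar sits flush on the mouth at crop (240,190), with no gap visible. Now I'll draw it out along the axis.

Emit:
drive_tool:
  steps:
    - [-0.21, 0, -0.45, 0, 0]
    - [-0.42, 0, -0.91, 0, 0]
    - [-0.42, 0, -0.91, 0, 0]
    - [-0.42, 0, -0.91, 0, 0]
    - [-0.42, 0, -0.91, 0, 0]
    - [-0.42, 0, -0.91, 0, 0]
    - [-0.42, 0, -0.91, 0, 0]
    - [-0.42, 0, -0.91, 0, 0]
    - [-0.42, 0, -0.91, 0, 0]
    - [-0.42, 0, -0.91, 0, 0]

```text
time: 12.1
eef_pos: [0.5803, 0.1675, 0.1609]
tcp_rot: [0.569, 0.42, -0.568, 0.421]
contact_force: [1.0, 0.7, -0.8]
opening: 0.205
```

Emit:
drive_tool:
  steps:
    - [-0.42, 0, -0.91, 0, 0]
    - [-0.42, 0, -0.91, 0, 0]
    - [-0.42, 0, -0.91, 0, 0]
    - [-0.42, 0, -0.91, 0, 0]
    - [0, 0, 0, 0, 0]
    - [0, 0, 0, 0, 0]

```text
time: 12.7
eef_pos: [0.59, 0.2016, 0.1764]
tcp_rot: [-0.568, -0.421, 0.569, -0.421]
contact_force: [0.2, 0.2, -1.0]
opening: 0.208
```

```bash
python3 - <<'E'
from h import *
np.set_printoptions(precision=4,suppress=True)
plan((.5463,.326,.16,-13.2,6),(.5463,.326,.045,-13.2,6))
E
```

```text
t 12.7 p [0.59   0.2016 0.1764] xax [-0.0001 -0.0003 -1.    ] yaw -17.00821156504196 F [ 0.1823  0.1695 -1.0369] open 0.20813575931339778
[0.5463, 0.326, 0.16] -13.2
[0.27, -1.3, -1.77, -0.63]
[0.27, -1.28, -1.78, -0.63]
[0.27, -1.26, -1.8, -0.63]
[0.27, -1.24, -1.81, -0.63]
[0.27, -1.22, -1.82, -0.63]
[0.27, -1.2, -1.84, -0.63]
[0.5463, 0.326, 0.045] -13.2
[1.92, -0.0, -0.0, -0.0]
[1.92, -0.0, -0.0, -0.0]
[1.92, -0.0, -0.0, -0.0]
[1.92, -0.0, -0.0, -0.0]
[1.92, -0.0, -0.0, -0.0]
[1.92, -0.0, -0.0, -0.0]
```

Emit:
drive_tool:
  steps:
    - [0.27, -1.3, -1.77, -0.63, 0]
    - [0.27, -1.28, -1.78, -0.63, 0]
    - [0.27, -1.26, -1.8, -0.63, 0]
    - [0.27, -1.24, -1.81, -0.63, 0]
    - [0.27, -1.22, -1.82, -0.63, 0]
    - [0.27, -1.2, -1.84, -0.63, 0]
    - [1.5, 0, 0, 0, 0]
    - [1.5, 0, 0, 0, 0]
    - [0, 0, 0, 0, 0]
    - [0, 0, 0, 0, 0]

```text
time: 13.7
eef_pos: [0.5463, 0.3245, 0.1288]
tcp_rot: [-0.554, -0.439, 0.556, -0.438]
contact_force: [0.2, 0.8, -0.3]
opening: 0.202
```

```bash
python3 - <<'E'
from h import *
from plant import read_camera
import cv2
np.set_printoptions(precision=4,suppress=True)
plan((.548,.3265,.11,-13.3,1),(.548,.3265,.0465,-13.3,1))
I=read_camera('wrist')['frame'][:,:,::-1]
S=read_camera('scene')['frame'][:,:,::-1]
cv2.imwrite('pics/t5.png',np.hstack([cv2.resize(I[180:400,240:390],(400,587)),cv2.resize(S[110:169,320:360],(398,587),interpolation=2)]))
E
```

```text
t 13.7 p [0.5463 0.3245 0.1288] xax [-0.0023 -0.0012 -1.    ] yaw -13.331096172012279 F [ 0.2097  0.7673 -0.266 ] open 0.20212498134108903
[0.548, 0.3265, 0.11] -13.3
[1.88, 0.12, -0.24, -0.03]
[0.548, 0.3265, 0.0465] -13.3
[6.35, 0.02, -0.01, -0.0]
```

View pics/t5.png

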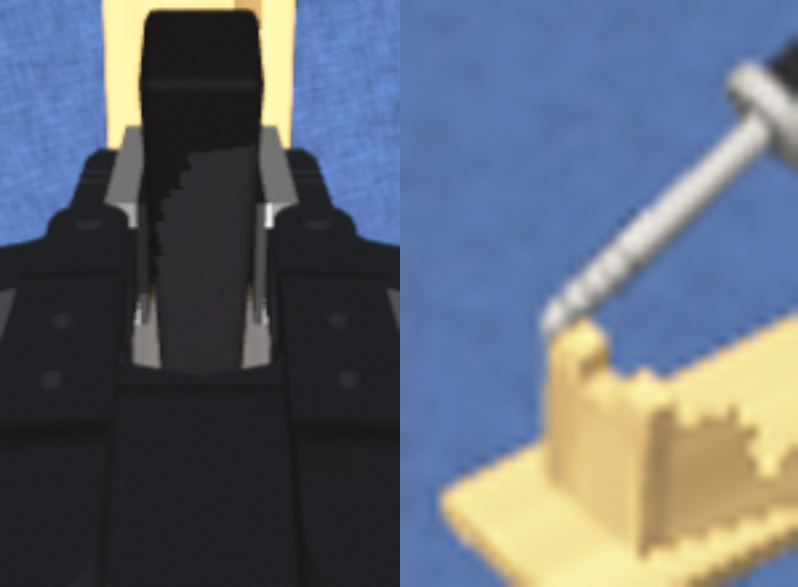

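The tip is above and just ahead of the front notch, and the handle is straight in the pads. I'll lower it to level the rod in the cradle.

Emit:
drive_tool:
  steps:
    - [1.5, 0.12, -0.15, 0, 0]
    - [1.5, 0, 0, 0, 0]
    - [1.0, 0, 0, 0, 0]
    - [1.0, 0, 0, 0, 0]
    - [0, 0, 0, 0, 0]

```text
time: 14.3
eef_pos: [0.5474, 0.3264, 0.0785]
tcp_rot: [-0.553, -0.439, 0.555, -0.439]
contact_force: [-0.9, -2.3, -0.8]
opening: 0.203
```

Emit:
drive_tool:
  steps:
    - [1.0, 0, 0, 0, 0]
    - [1.0, 0, 0, 0, 0]
    - [0.6, 0, 0, 0, 0]
    - [0.4, 0, 0, 0, 0]
    - [0, 0, 0, 0, 0]

```text
time: 14.8
eef_pos: [0.548, 0.327, 0.0496]
tcp_rot: [-0.554, -0.439, 0.554, -0.439]
contact_force: [-0.0, 1.7, 0.9]
opening: 0.204
```

Emit:
drive_tool:
  steps:
    - [0.25, 0, 0, 0, 0]
    - [0.1, 0, 0, 0, 0]
    - [0, 0, 0, 0, 0]
    - [0, 0, 0, 0, 0]

```text
time: 15.2
eef_pos: [0.5478, 0.3271, 0.0468]
tcp_rot: [-0.554, -0.439, 0.554, -0.439]
contact_force: [-2.2, 3.6, 3.1]
opening: 0.209
```

```bash
python3 - <<'E'
from h import *
from plant import read_camera
import cv2
np.set_printoptions(precision=4,suppress=True)
plan((.548,.3265,.0462,-13.3,1))
S=read_camera('scene')['frame'][:,:,::-1]; T=read_camera('top')['frame'][:,:,::-1]
cv2.imwrite('pics/t6.png',np.hstack([cv2.resize(I[y:y+60,x:x+80],None,fx=5,fy=5,interpolation=2) for I,x,y in((S,320,118),(T,190,208))]))
E
```

```text
t 15.2 p [0.5478 0.3271 0.0468] xax [-0.0004  0.0001 -1.    ] yaw -13.238522591969186 F [-2.2492  3.6412  3.1107] open 0.20903851005703783
[0.548, 0.3265, 0.0462] -13.3
[0.06, 0.03, 0.06, 0.06]
```

View pics/t6.png

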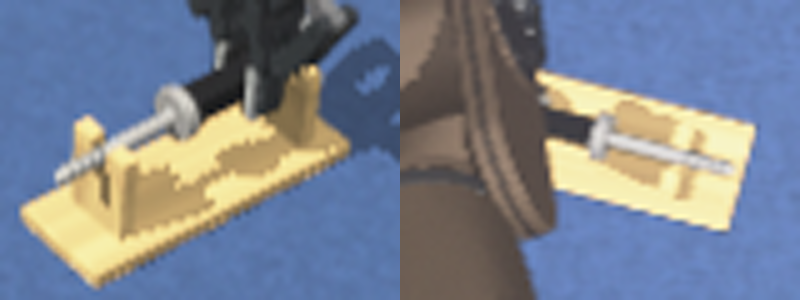

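The rod lies in the notches again: tip at scene (331.6,153.2) and top (257,242), close to the starting reading. I'll grip firmer, lift, and go to the microscope at a safe height.

Emit:
drive_tool:
  steps:
    - [0, 0, 0, 0, 0]
    - [0, 0, 0, 0, 0]
    - [-1, 0, 0, 0, 0]
    - [-3, 0, 0, 0, 0]
    - [-4, 0, 0, 0, 0]
    - [-4, 0, 0, 0, 0]
    - [-3, 0, 0, 0, 0]
    - [-1, 0, 0, 0, 0]
    - [0, 0, 0, 0, 0]
  force: 60

```text
time: 16.2
eef_pos: [0.549, 0.3266, 0.2081]
tcp_rot: [0.556, 0.438, -0.553, 0.439]
contact_force: [-0.5, -0.3, -1.2]
opening: 0.198
```

```bash
python3 - <<'E'
from h import *
np.set_printoptions(precision=4,suppress=True)
p,e=tri(('scene',331.6,153.2),('top',257,242));print(p,e)
F=np.array([.5215,-.303,.15]); r=sph(80,0); t=tcp_for(F,80,0); a=t+.08*r; print(t)
plan((*(a+[0,0,.07]),-10,10),(*a,-10,3),(*t,-10,5))
E
```

```text
[0.5182 0.195  0.0607] [np.float64(2.034613301325381), np.float64(2.0346133013256313)]
[ 0.5446 -0.172   0.1332]
t 16.2 p [0.549  0.3266 0.2081] xax [ 0.0033  0.0005 -1.    ] yaw -13.294923950968235 F [-0.4698 -0.2572 -1.1924] open 0.1978214693786468
[np.float64(0.5584870618430562), np.float64(-0.09323594860839966), np.float64(0.2032)] -10
[0.05, 1.06, 4.06, -0.33]
[0.05, 1.03, 4.07, -0.33]
[0.05, 1.01, 4.08, -0.33]
[0.05, 0.99, 4.08, -0.33]
[0.05, 0.96, 4.09, -0.33]
[0.05, 0.94, 4.09, -0.33]
[0.05, 0.92, 4.1, -0.33]
[0.05, 0.89, 4.1, -0.33]
[0.05, 0.87, 4.11, -0.33]
[0.05, 0.85, 4.11, -0.33]
[np.float64(0.5584870618430562), np.float64(-0.09323594860839966), np.float64(0.13319999999999999)] -10
[2.32, -0.01, 0.0, 0.0]
[2.32, -0.01, 0.0, 0.0]
[2.32, -0.01, 0.0, 0.0]
[np.float64(0.5445952076297017), np.float64(-0.1720205688493763), np.float64(0.13319999999999999)] -10
[0.0, 0.0, 1.6, 0.0]
[0.0, 0.0, 1.6, 0.0]
[0.0, 0.0, 1.6, 0.0]
[0.0, 0.0, 1.6, 0.0]
[0.0, 0.0, 1.6, 0.0]
```

Emit:
drive_tool:
  steps:
    - [0.05, 1.06, 4.06, -0.33, 0]
    - [0.05, 1.03, 4.07, -0.33, 0]
    - [0.05, 1.01, 4.08, -0.33, 0]
    - [0.05, 0.99, 4.08, -0.33, 0]
    - [0.05, 0.96, 4.09, -0.33, 0]
    - [0.05, 0.94, 4.09, -0.33, 0]
    - [0.05, 0.92, 4.1, -0.33, 0]
    - [0.05, 0.89, 4.1, -0.33, 0]
    - [0.05, 0.87, 4.11, -0.33, 0]
    - [0.05, 0.85, 4.11, -0.33, 0]

```text
time: 17.2
eef_pos: [0.5559, -0.0943, 0.1981]
tcp_rot: [-0.54, -0.456, 0.543, -0.453]
contact_force: [0.2, -1.0, -1.3]
opening: 0.203
```

Emit:
drive_tool:
  steps:
    - [0, 0, 0, 0, 0]
    - [2.2, 0, 0, 0, 0]
    - [2.2, 0, 0, 0, 0]
    - [2.2, 0, 0, 0, 0]
    - [0, 0, 0, 0, 0]
    - [0, 0, 0, 0, 0]
    - [0, 0, 0, 0, 0]

```text
time: 17.9
eef_pos: [0.5583, -0.0927, 0.1363]
tcp_rot: [0.542, 0.455, -0.541, 0.455]
contact_force: [0.3, 0.3, -0.9]
opening: 0.2
```

```bash
python3 - <<'E'
from h import *
np.set_printoptions(precision=4,suppress=True)
plan((*tcp_for([.5215,-.303,.15],80,0),-10,6))
E
```

```text
t 17.9 p [ 0.5583 -0.0927  0.1363] xax [ 0.0008 -0.0003 -1.    ] yaw -9.938229924591923 F [ 0.3414  0.3151 -0.9238] open 0.20041238009538292
[np.float64(0.5445952076297017), np.float64(-0.1720205688493763), np.float64(0.13319999999999999)] -10
[0.05, 0.0, 1.34, 0.01]
[0.05, 0.0, 1.34, 0.01]
[0.05, 0.0, 1.34, 0.01]
[0.05, 0.0, 1.34, 0.01]
[0.05, 0.0, 1.34, 0.01]
[0.05, 0.0, 1.34, 0.01]
```

Emit:
drive_tool:
  steps:
    - [0.03, 0, 1.34, 0, 0]
    - [0.03, 0, 1.34, 0, 0]
    - [0.03, 0, 1.34, 0, 0]
    - [0.03, 0, 1.34, 0, 0]
    - [0.03, 0, 1.34, 0, 0]
    - [0.03, 0, 1.34, 0, 0]
    - [0, 0, 0, 0, 0]
    - [0, 0, 0, 0, 0]
    - [0, 0, 0, 0, 0]

```text
time: 18.8
eef_pos: [0.5439, -0.1716, 0.1338]
tcp_rot: [0.541, 0.455, -0.541, 0.455]
contact_force: [-0.1, 0.4, -0.6]
opening: 0.2
```

```bash
python3 - <<'E'
from h import *
from plant import read_camera
import cv2
np.set_printoptions(precision=4,suppress=True)
plan()
S=read_camera('scene')['frame'][:,:,::-1]; T=read_camera('top')['frame'][:,:,::-1]
for c in C: print(c,proj(c,[.5215,-.303,.15]),proj(c,[.5215,-.303,.21]),proj(c,[.5446,-.172,.15]))
def crop(I,x,y,w=80,h=110,k=5):
    c=cv2.resize(I[y:y+h,x:x+w],None,fx=k,fy=k,interpolation=2)
    for i in range(0,w,10): cv2.putText(c,str(x+i),(i*k,10),0,.33,(0,255,255),1)
    for i in range(0,h,10): cv2.putText(c,str(y+i),(4,i*k+4),0,.33,(0,255,255),1)
    return c
cv2.imwrite('pics/t7.png',np.hstack([crop(S,140,170),crop(T,375,190)]))
E
```

```text
t 18.8 p [ 0.5439 -0.1716  0.1338] xax [-0.0002  0.0004 -1.    ] yaw -9.940469384137106 F [-0.1356  0.4382 -0.5758] open 0.19983308528303376
scene [169.9088 249.2508] [161.3455 229.9816] [229.1744 215.8607]
top [426.6194 240.9077] [432.9428 239.2012] [380.6593 232.0596]
```

View pics/t7.png

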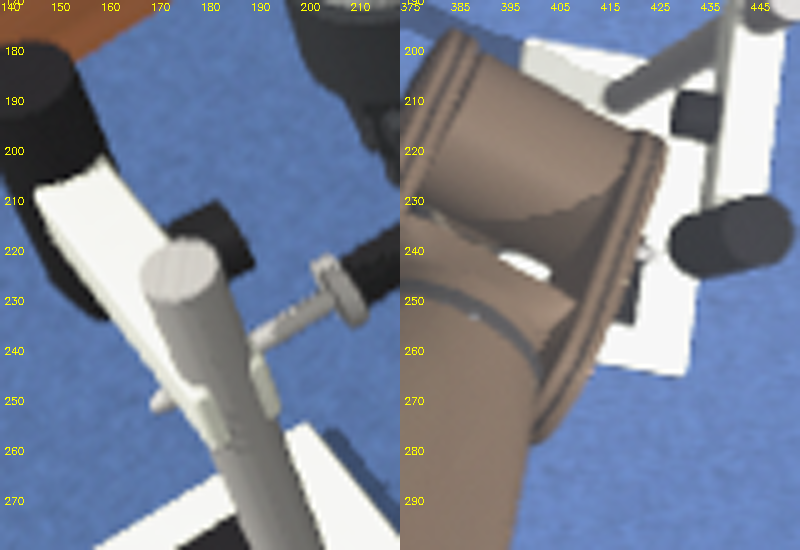

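```bash
python3 - <<'E'
from h import *
from plant import readout, sign_off
p,e=tri(('scene',171,250.6),('top',426,240.6)); g=np.array([.5439,-.1716,.1506]); v=p-g
print(p,e,np.linalg.norm(v),'tilt',np.degrees(np.arcsin(v[2]/np.linalg.norm(v))),'err',np.linalg.norm(p-[.5215,-.303,.15]))
if np.linalg.norm(p-[.5215,-.303,.15])<.01 and abs(v[2])<.008:
    print(np.abs(readout.get_state()['dq']).max()); print(sign_off())
E
```

```text
[ 0.52264238 -0.30245686  0.14601294] [np.float64(0.06376742479016237), np.float64(0.0637674247901064)] 0.13265159094807974 tilt -1.981667757100353 err 0.004182901429009653
0.0028335929021257957
the job is handed in; nothing more can be done
None
```

The job is done and handed in at about 19 s of the 58 s allowed; the hand-in reported no verdict.

**Method:** The tool can only point straight down. So I tilted the rod about 20° nose-down in the grip by pressing its handle end on the cradle's rear rest. I then pushed it into the tube, which lined it up the rest of the way. After drawing it out, I levelled it in the cradle notches and brought the tip under the lens.

**In the tube:** The collar sat flush with the mouth in the scene picture. The push force rose from 8 to 19 N with no further movement, and I held it there for about 0.8 s. The measured stop was about 2 mm short of where I had estimated the mouth, within my measuring error. By the arm's travel, the tip came out about 45 mm clear of the mouth.

**Final pose:** By triangulation the tip is about 4 mm from my estimate of the focus, and the rod is about 2° off level. The arm is still and the grip is set at 60 N.

**Contacts:** The measured tool force is only about the rod's weight, so nothing shows a touch on the microscope or chassis. I planned the paths clear of the screwdriver, spool and tin. I did not check them in a final picture.

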